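Feed a cutting die through the gravity flap

TASK

Push the oblong steel cutting die along the aluminium feed lane with the fingertips, so that it swings the yellow gravity flap open and slides right through until it rests against the black stop at the far end; then draw the fingers out so that the flap falls fully shut behind it. Keep the die flat on the board, never lifting it, and leave the tan blanks, the weight and the navy blanks beside the lane where they are.

Things in the scene. Friction and masses are not known exactly. Their poses are not given: they have to be found in the camera images.
- chute: Feed lane of two aluminium rails 24 mm high on the board, no floor or roof. Origin on the board, on the centre line at the foot of the flap; x = feed direction, y to its left, z up. Mouth at x = -115 mm, flared lips from -145. Clear width 54 mm (y -27 to +27); from x = -12 to +64 the left rail stands back at y = 47 for the open flap; a slanted lead-in narrows it to 27 again by x = 84 mm.
- stop_face (a point): Middle of the black rubber stop's face at the far end of the lane: chute x = +160 mm, y = 0, 15 mm above the board. The grey block behind it is 36 mm high and 86 mm wide. Against it the die's centre is at chute x = 116 mm, its rear end at 72 mm.
- flap_pin (a point): Foot of the flap's hinge pin, at chute x = 0, y = +36 mm, 5 mm above the board. The pin leans 20 degrees from upright toward the mouth and its top is 50 mm high, so the flap's weight swings it shut. Shut, the flap's top edge leans to chute x = -15 mm at 40 mm height; open, its free end rises to 65 mm.
- flap (a joint): Angle of the yellow steel flap (61 mm wide, 36 mm high, 4 mm thick, 0.2 kg). 0 = shut across the lane; it grows as the flap is pushed in the feed direction, to 1.4 rad fully open beside the lane. It opens with under 2 N, cannot swing toward the mouth, and falls shut in about 1 s once nothing is in its way; it sweeps the lane as far as chute x = +64 mm.
- die_centre (a point): Centre (15 mm above the underside) of the oblong dark steel cutting die, a ring of strip steel with cross bars: 88 mm long along x, 40 mm wide, 30 mm high, ends nearly flat with rounded corners, 0.16 to 0.26 kg. It starts on the board in or at the mouth of the lane, before the shut flap, its long side along the lane within 0.05 rad and its centre within 4 mm of the centre line.
- tan_blanks: Bystander: squarish tan bundle, 93x60 mm, 21 mm high, on the board left of the lane; origin at the centre of its underside.
- weight: Bystander: steel block with a turned wooden knob, 50x62 mm, 48 mm high, on the board right of the lane; origin at the centre of its underside.
- navy_blanks: Bystander: oval navy bundle, 83x50 mm, 19 mm high, on the board right of the lane; origin at the centre of its underside. Farther right a steel press beam (fixed, keep clear) slants over the board, about 0.3 m high: fingers that start beside or astride it should first rise straight up 0.15 m, still open.
Not all that is in view belongs to the job. What is shaped like the part that bears die_centre but turquoise is not meant.

How it is judged:
By the outcome, as a careful person would: the job done as asked, in the order asked, and still so for the second after the job is handed in, with the robot touching nothing.
It also fails if it takes over 48 s, if anything falls off the work surface, if the arm or the gripper's body presses on something with over 40 N, if the wrist force passes 120 N, or if a joint passes its speed limit or range.

ROBOT

A 7-joint arm with a two-finger parallel gripper is mounted at the origin on a cart in front of the work surface, level with it; the furniture and walls round the work are solid. World frame = base frame: x ahead of the robot, y to its left, z up, the work surface at z = 0. Lengths are in m, angles in degrees, forces in N, time in s.
With the tool pointing down it reaches from about 0.35 to 0.9 m from the base axis. Payload 7.2 kg.
Tool frame: the origin (TCP) lies on the centre line of the jaws, within the pads' length; the fingertips stand 8 mm ahead of it and the grasp point (between the pads) lies 11 mm behind it; z points along the fingers, y is the direction in which the jaws open and shut (so a half turn about z gives the same grasp; the last joint's range is limited). The gripper opens to 85 mm and grips with 20 to 120 N. Pads are 22 mm wide; open, the fingers measure 114 mm over their backs; the gripper's body (76 mm by 85 mm) begins 54 mm behind the grasp point. The pads swing forward as they close: fully open they stand 13 mm farther back than shut.
Start: joints at [-68.022, 23.554, -0.728, 91.456, 0.321, 64.991, -4.71], TCP at [0.273, 0.562, 0.239] pointing down, gripper open.
Joint ranges: [-169.25, 169.25], [-16.82, 113.86], [-84.01, 82.57], [7.8, 145.47], [-59.2, 239.2], [7.22, 106.19], [-163.78, 163.78]. Speed limits (degrees/s): [136.94, 136.94, 172.46, 172.46, 180, 180, 180].

INTERFACE

Orientations are given as [roll, pitch, yaw] about the fixed x, y, z axes, in that order (R = Rz(yaw) Ry(pitch) Rx(roll)).
In Python, from cell import get_obs, vision, finish_job gives the robot as it stands.
- The arm moves only by the tool servo_tool, never from a script. Its argument "plan" is a list of rows, each a list of 7 numbers: the opening in per cent of the stroke, from 0 (shut) to 100 (fully open), then the shift along the tool's x, y, z in mm, then the turn, a rotation vector about the tool's x, y, z in degrees. In form: [[gripper, dx, dy, dz, wx, wy, wz], ...]. A call has 1 to 12 rows; each row shifts and turns the pose as measured when the row begins, along the tool's axes as they then stand; what a row does not reach is not made up. A row lasts 1/10 s, in which the tool goes at most 50 mm and 8.59 degrees, less where a joint would pass 70% of its speed; a pose out of reach is approached as far as the arm can. A call is refused whole if a number of a shift passes 50 or a number of a turn 8.59, either way. A call with a gripper value outside its range is refused whole. The fingers move at their own pace and stop on an object; "force" is the grip in N (left out, the last holds). Time passes only in rows, so rows that do not move let the fingers close. It gives the time, the measured TCP pose, the force and the opening at its end, in the units of the state.
- get_obs(): the state, without advancing time (a new reading comes with each control period).
- vision.snapshot(name): name is "scene" or "side" or "wrist"; returns a dict with "img" (480x640x3 uint8, red, green, blue), "fx", "fy", "cx", "cy" (pixels), "T" (4x4, takes a point from camera to world coordinates). Camera axes: x right, y down, z forward; pixel columns grow to the right and rows downward; lengths in m; the calibration is good to about 2 mm. A picture is of the moment at which its call begins. There is no depth.
- finish_job(): hands the job in, once; it reports no verdict.
Trained networks look in a picture, given as the dict that the camera call returned (one of the last four; its "shot" number tells which), for a name from the list of things; names that differ only in an ending like _2 or _b are one class to them, and where a whole thing is asked for, a point or a joint stands for the part that bears it (a point fixed in the world has none). Each returns a list of dicts, best first, with "confidence" (0 to 1); they miss things now and then, are a little off and sometimes report something else, mostly with a low value. They report only what shows in the picture. A call takes as long as a camera call. They do not tell look-alikes from the thing itself.
- vision.cut_out(picture, query): "region" (480x640 bool, what is visible of it) and "extent" ([left, top, width, height] in pixels, round what is visible of it).
The state is a dict: "time_s": time; "q": joint angles; "dq": joint speeds; "joint_torque": joint torques, N m; "ee_pos": TCP position; "tool_rot": TCP orientation; "ft_force": force on the tool from outside, world axes, zero at the start; "torque": the same for the moment, N m; "finger_gap": finger opening in m.
Only numpy, scipy, OpenCV 4.12 (cv2) and the standard library are available. Lean on these libraries where they do the work, as an engineer would, in place of code of your own. Each camera call takes 0.05 s, during which the arm holds its last target.

## Working session

There is one attempt and no reset: what is moved stays moved. The work goes in short steps, Python scripts to look and compute and a tool call to move; the robot and the scene stay as the last step left them, time stands still between calls to the robot, and variables do not carry over. Pictures are saved under pics/ and viewed, and the job is handed in when it is done.

Besides the shell and the picture viewer there is one more tool, called after "Request:" as name(argument=value, ...) on one line, values as JSON. servo_tool: Moves the arm, as the interface text tells. Its arguments: {"type":"object","properties":{"plan":{"type":"array","items":{"type":"array","items":{"type":"number"}}},"force":{"type":"number"}},"required":["plan"]}

```bash
mkdir -p pics; ls; python3 - <<'E'
from cell import get_obs, vision
import cv2,pickle
o=get_obs();print(o)
for n in ["scene","side","wrist"]:
    s=vision.snapshot(n);cv2.imwrite(f"pics/{n}0.png",s["img"][:,:,::-1]);pickle.dump(s,open(f"{n}0.pkl","wb"))
    print(n,s["fx"],s["fy"],s["cx"],s["cy"],s["T"].round(3).tolist())
    for q in ["die_centre","chute","flap","tan_blanks","weight","navy_blanks"]:
        try: print(q,[(r["confidence"],r["extent"]) for r in vision.cut_out(s,q)])
        except Exception as e: print(q,e)
print(get_obs()["time_s"])
E
```

```text
pics
{'time_s': 0.0, 'q': array([-68.02336621,  23.60135618,  -0.72833188,  91.50403436,
         0.32120391,  64.99175399,  -4.71030046]), 'dq': array([ 0.00646923,  0.04545094, -0.01816411,  0.03482622,  0.0481652 ,
       -0.13798059, -0.00092529]), 'joint_torque': array([-6.67598015e-04, -6.00625777e+01,  6.81828484e-01, -2.99416316e+01,
        1.37713124e-02,  1.08508696e-02,  2.94342453e-05]), 'ee_pos': array([0.27267044, 0.561837  , 0.23843862]), 'tool_rot': array([-1.79905163e+02,  7.07957801e-03,  1.54116760e+02]), 'ft_force': array([0.02671347, 0.34226555, 0.30484418]), 'torque': array([-0.02859217, -0.02967987, -0.00989502]), 'finger_gap': 0.08516020384651944}
scene 446.3289608639644 446.3289608639644 318.71081757311447 242.74579070815923 [[0.599, -0.361, 0.715, -0.296], [-0.801, -0.251, 0.544, -0.673], [-0.017, -0.898, -0.439, 0.564], [0.0, 0.0, 0.0, 1.0]]
die_centre [(0.89, [334.9, 263.1, 34.4, 21.4]), (0.73, [334.1, 287.0, 30.7, 35.0]), (0.72, [390.0, 319.0, 27.4, 41.4]), (0.19, [240.2, 239.5, 116.9, 49.0])]
chute [(0.85, [239.5, 238.2, 125.4, 49.9]), (0.31, [336.0, 26
[... 342 characters left out ...]
, [-0.017, -0.743, -0.669, 0.712], [0.0, 0.0, 0.0, 1.0]]
die_centre [(0.91, [301.8, 365.6, 43.8, 49.2]), (0.86, [319.3, 254.0, 38.7, 34.5])]
chute [(0.62, [237.0, 195.5, 120.5, 98.6])]
flap [(0.57, [291.8, 238.1, 20.9, 11.4])]
tan_blanks [(0.96, [248.1, 261.6, 44.4, 41.1])]
weight [(0.77, [299.8, 190.4, 31.1, 24.9])]
navy_blanks [(0.68, [355.6, 226.1, 25.5, 24.1]), (0.26, [320.4, 252.0, 36.4, 37.1])]
wrist 364.2433144377483 364.2433144377483 320.3814242763088 239.74387815633327 [[0.436, 0.859, 0.268, 0.206], [0.9, -0.416, -0.13, 0.595], [0.0, 0.298, -0.955, 0.373], [0.0, 0.0, 0.0, 1.0]]
die_centre []
chute []
flap []
tan_blanks []
weight []
navy_blanks [(0.52, [85.3, 469.4, 19.9, 7.8])]
1.05
```

View pics/scene0.png

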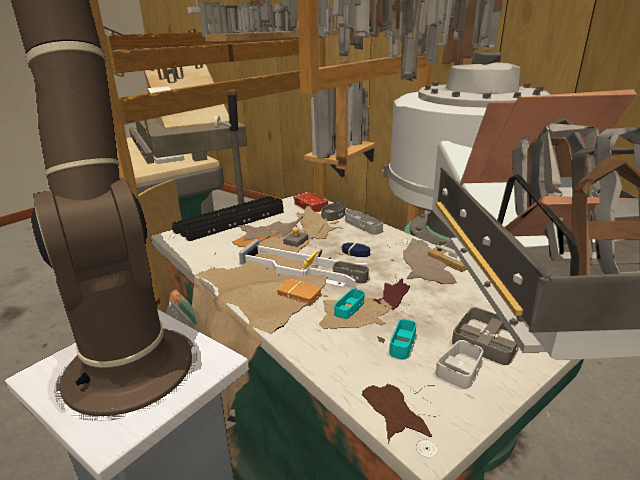

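View pics/side0.png

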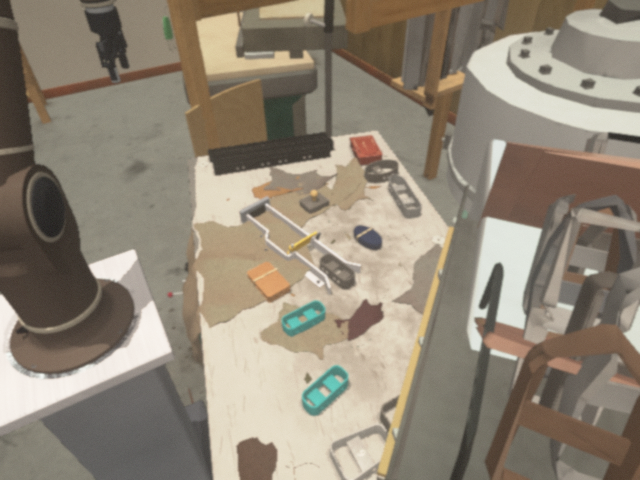

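```bash
python3 - <<'E'
import cv2
a=cv2.imread("pics/side0.png")[180:310,220:400];cv2.imwrite("pics/side0c.png",cv2.resize(a,None,fx=4.4,fy=4.4,interpolation=cv2.INTER_CUBIC))
a=cv2.imread("pics/scene0.png")[220:330,230:390];cv2.imwrite("pics/scene0c.png",cv2.resize(a,None,fx=5,fy=5,interpolation=cv2.INTER_CUBIC))
E
```

```text
(no output)
```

View pics/side0c.png

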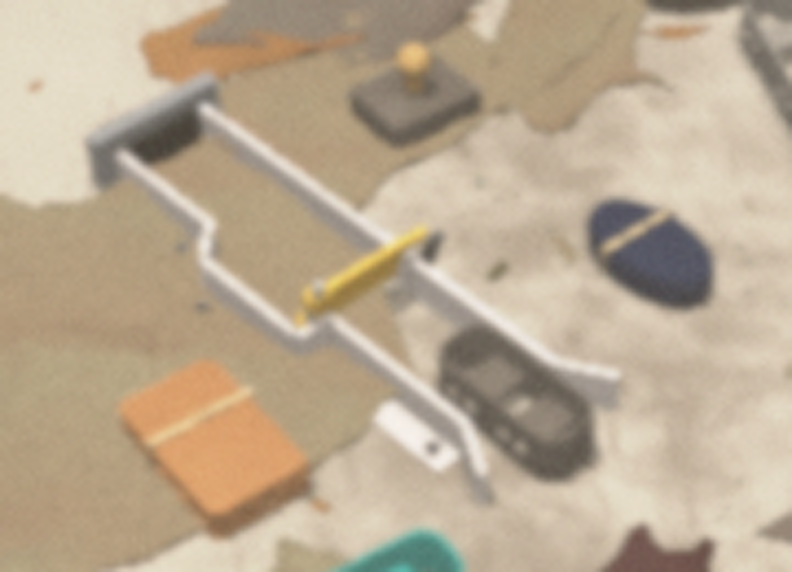

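View pics/scene0c.png

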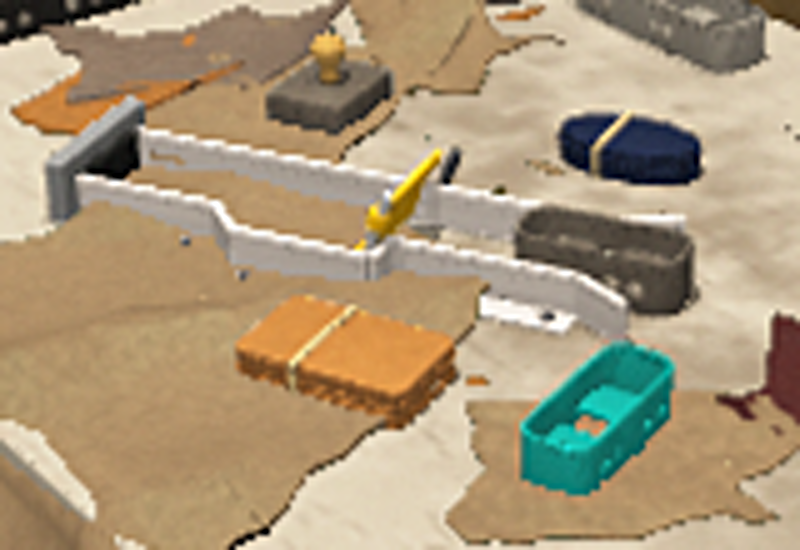

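View pics/wrist0.png

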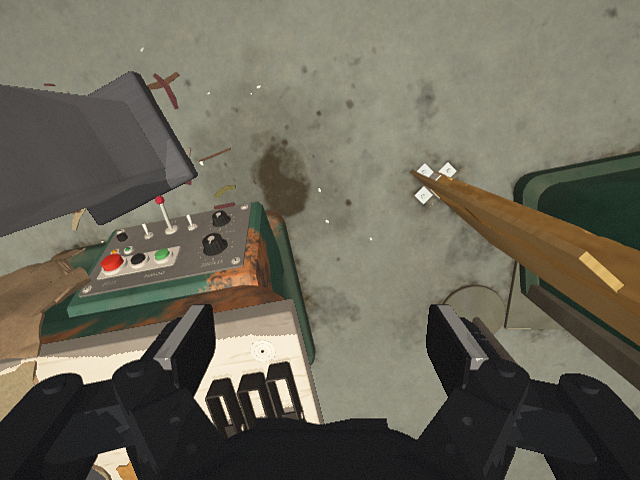

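```bash
cat > h.py <<'E'
import numpy as np,pickle
from scipy.optimize import least_squares
def proj(s,P):
    P=np.atleast_2d(P);T=np.linalg.inv(s["T"]);c=P@T[:3,:3].T+T[:3,3]
    return np.c_[s["fx"]*c[:,0]/c[:,2]+s["cx"],s["fy"]*c[:,1]/c[:,2]+s["cy"]]
def toplane(s,uv,z):
    uv=np.atleast_2d(uv);d=np.c_[(uv[:,0]-s["cx"])/s["fx"],(uv[:,1]-s["cy"])/s["fy"],np.ones(len(uv))]@s["T"][:3,:3].T
    o=s["T"][:3,3];t=(z-o[2])/d[:,2];return o+d*t[:,None]
def c2w(p,P):
    c,s=np.cos(p[2]),np.sin(p[2]);P=np.atleast_2d(P)
    return np.c_[p[0]+c*P[:,0]-s*P[:,1],p[1]+s*P[:,0]+c*P[:,1],P[:,2]]
E
python3 - <<'E'
from h import *
S=pickle.load(open("side0.pkl","rb"));C=pickle.load(open("scene0.pkl","rb"))
side=[((465,425),(-115,28,24)),((548,362),(-115,-28,24)),((333,322),(-12,28,24)),((205,262),(64,48,24)),((212,225),(84,28,24)),((120,155),(160,28,24)),((205,108),(160,-28,24))]
sc=[((80,180),(160,28,24)),((140,132),(160,-28,24)),((215,205),(84,28,24)),((228,232),(64,48,24)),((390,242),(-12,28,24)),((575,272),(-115,28,24))]
su=np.array([[220+a/4.4,180+b/4.4] for (a,b),_ in side]);sP=np.array([p for _,p in side])/1e3
cu=np.array([[230+a/5,220+b/5] for (a,b),_ in sc]);cP=np.array([p for _,p in sc])/1e3
f=lambda p:np.r_[(proj(S,c2w(p,sP))-su).ravel(),(proj(C,c2w(p,cP))-cu).ravel()]
r=least_squares(f,[.5,0.,1.],loss='soft_l1')
print(r.x,np.degrees(r.x[2]));print(f(r.x).reshape(-1,2).round(1))
p=r.x
# die centre from silhouettes extents: top (z=.03) centre
w=toplane(S,[[220+518/4.4,180+392/4.4]],.03)[0]
print("die top centre",w)
c,s=np.cos(p[2]),np.sin(p[2]);d=w[:2]-p[:2];print("chute",c*d[0]+s*d[1],-s*d[0]+c*d[1])
print("pin",c2w(p,[[0,.036,.005]]),"stop",c2w(p,[[.16,0,.015]]))
E
```

```text
[ 0.48151302 -0.04368102  1.80951705] 103.6776898423148
[[ 0.2 -0.2]
 [ 0.1  0.8]
 [-1.8 -1.5]
 [-1.  -0.2]
 [-1.1  0. ]
 [ 0.5  1.1]
 [-0.6  1.7]
 [ 1.4 -0.9]
 [ 0.2 -0.1]
 [ 0.  -0.9]
 [ 0.7 -1.4]
 [-0.9 -1.6]
 [ 1.2  0.1]]
die top centre [ 0.51069031 -0.16143734  0.03      ]
chute -0.12131615750577174 -0.0005052171666437635
pin [[ 0.44653394 -0.05219357  0.005     ]] stop [[0.44367945 0.11178159 0.015     ]]
```

```bash
cat > plan.py <<'E'
import sys,numpy as np
from cell import get_obs
def plan(tgt,yaw,n,g=0,prn=True):
    o=get_obs();p=np.array(o["ee_pos"]);y=o["tool_rot"][2]
    dy=(yaw-y+180)%360-180;rows=[]
    for k in range(n):
        d=(np.array(tgt)-p)/(n-k);dyk=((yaw-y+180)%360-180)/(n-k)
        a=np.radians(y);X=np.array([np.cos(a),np.sin(a),0]);Y=np.array([np.sin(a),-np.cos(a),0])
        r=np.round([d@X*1e3,d@Y*1e3,-d[2]*1e3]).astype(int);w=round(-dyk,1)
        rows.append([g,*map(int,r),0,0,w]);p=p+(r[0]*X+r[1]*Y)/1e3-np.array([0,0,r[2]/1e3]);y-=w
    print(rows,p,y)
E
python3 - <<'E'
from plan import *
plan([.52,-.05,.30],13.7,18)
E
```

```text
[[0, -27, -25, -3, 0, 0, np.float64(7.8)], [0, -30, -21, -3, 0, 0, np.float64(7.8)], [0, -33, -16, -3, 0, 0, np.float64(7.8)], [0, -35, -12, -3, 0, 0, np.float64(7.8)], [0, -36, -7, -3, 0, 0, np.float64(7.8)], [0, -37, -2, -4, 0, 0, np.float64(7.8)], [0, -36, 3, -3, 0, 0, np.float64(7.8)], [0, -36, 8, -4, 0, 0, np.float64(7.8)], [0, -34, 13, -3, 0, 0, np.float64(7.8)], [0, -32, 17, -4, 0, 0, np.float64(7.8)], [0, -30, 22, -3, 0, 0, np.float64(7.8)], [0, -27, 25, -4, 0, 0, np.float64(7.8)], [0, -23, 29, -3, 0, 0, np.float64(7.8)], [0, -19, 31, -4, 0, 0, np.float64(7.8)], [0, -14, 34, -3, 0, 0, np.float64(7.8)], [0, -9, 35, -4, 0, 0, np.float64(7.8)], [0, -5, 36, -3, 0, 0, np.float64(7.8)], [0, 1, 37, -4, 0, 0, np.float64(7.8)]] [ 0.52019626 -0.04968405  0.30030093] 13.71127017796093
```

Candidates for the die in the side picture are:
- dark ring at the lane mouth (338,271)
- dark rings at (380,170), (405,197) and (395,410)
- light grey ring at (360,455)
- turquoise rings at (303,317) and (325,390)

I choose (338,271), because it is dark, lies along the lane and sits at the mouth. The crop above confirmed this.

Request:
servo_tool(plan=[[0,-27,-25,-3,0,0,7.8],[0,-30,-21,-3,0,0,7.8],[0,-33,-16,-3,0,0,7.8],[0,-35,-12,-3,0,0,7.8],[0,-36,-7,-3,0,0,7.8],[0,-37,-2,-4,0,0,7.8]], force=40)

```text
time_s: 1.65
ee_pos: [0.352, 0.3548, 0.2571]
tool_rot: [-179.9, -0.2, 106.2]
ft_force: [0.8, 0.5, 0.1]
finger_gap: 0.0003
```

```bash
python3 - <<'E'
from plan import *
plan([.52,-.05,.30],13.7,12)
E
```

```text
[[0, -36, 4, -4, 0, 0, np.float64(7.7)], [0, -35, 9, -4, 0, 0, np.float64(7.7)], [0, -34, 14, -3, 0, 0, np.float64(7.7)], [0, -32, 18, -4, 0, 0, np.float64(7.7)], [0, -29, 22, -3, 0, 0, np.float64(7.7)], [0, -26, 26, -4, 0, 0, np.float64(7.7)], [0, -22, 29, -3, 0, 0, np.float64(7.7)], [0, -18, 32, -4, 0, 0, np.float64(7.7)], [0, -14, 34, -3, 0, 0, np.float64(7.7)], [0, -9, 35, -4, 0, 0, np.float64(7.7)], [0, -5, 36, -3, 0, 0, np.float64(7.7)], [0, 1, 37, -4, 0, 0, np.float64(7.8)]] [ 0.52031135 -0.04999003  0.30007394] 13.67586901971146
```

Request:
servo_tool(plan=[[0,-36,4,-4,0,0,7.7],[0,-35,9,-4,0,0,7.7],[0,-34,14,-3,0,0,7.7],[0,-32,18,-4,0,0,7.7],[0,-29,22,-3,0,0,7.7],[0,-26,26,-4,0,0,7.7],[0,-22,29,-3,0,0,7.7],[0,-18,32,-4,0,0,7.7],[0,-14,34,-3,0,0,7.7],[0,-9,35,-4,0,0,7.7],[0,-5,36,-3,0,0,7.7],[0,1,37,-4,0,0,7.8]])

```text
time_s: 2.85
ee_pos: [0.5119, -0.0728, 0.3032]
tool_rot: [-179.5, -0.4, 9.8]
ft_force: [1.1, 0.9, -0.8]
finger_gap: 0.0
```

Request:
servo_tool(plan=[[0,0,0,0,0,0,0],[0,0,0,0,0,0,0]])

```text
time_s: 3.05
ee_pos: [0.5127, -0.0786, 0.304]
tool_rot: [-179.7, -0.5, 9.1]
ft_force: [0.3, 0.4, 0.8]
finger_gap: 0.0001
```

```bash
python3 - <<'E'
from cell import get_obs, vision
import cv2,pickle
print(get_obs()["q"])
s=vision.snapshot("wrist");cv2.imwrite("pics/wrist1.png",s["img"][:,:,::-1]);pickle.dump(s,open("wrist1.pkl","wb"))
r=vision.cut_out(s,"die_centre");print([(x["confidence"],x["extent"]) for x in r]);pickle.dump(r,open("die1.pkl","wb"))
E
```

```text
[-31.76240697  10.94315157  41.87410939 103.21177681  -8.34381955
  68.47329464 -68.2475366 ]
[(0.97, [349.9, 186.0, 74.1, 43.0]), (0.8, [506.2, 313.1, 41.5, 70.1])]
```

View pics/wrist1.png

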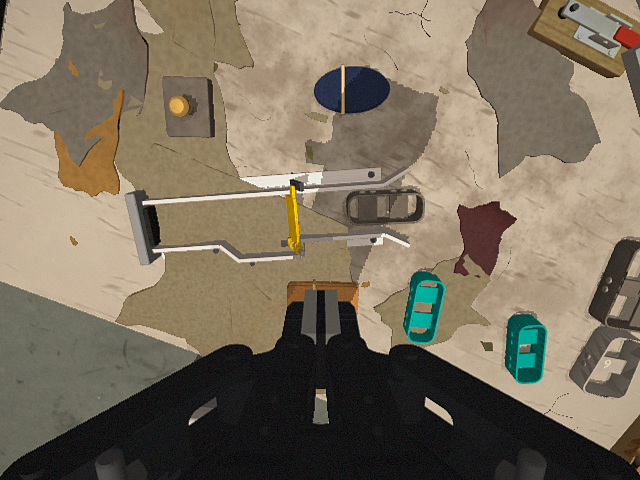

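```bash
python3 - <<'E'
import cv2
I=cv2.imread("pics/wrist1.png")
cv2.imwrite("pics/w1a.png",cv2.resize(I[165:280,120:280],None,fx=5,fy=5,interpolation=cv2.INTER_CUBIC))
cv2.imwrite("pics/w1b.png",cv2.resize(I[160:275,275:435],None,fx=5,fy=5,interpolation=cv2.INTER_CUBIC))
E
```

```text
(no output)
```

View pics/w1a.png

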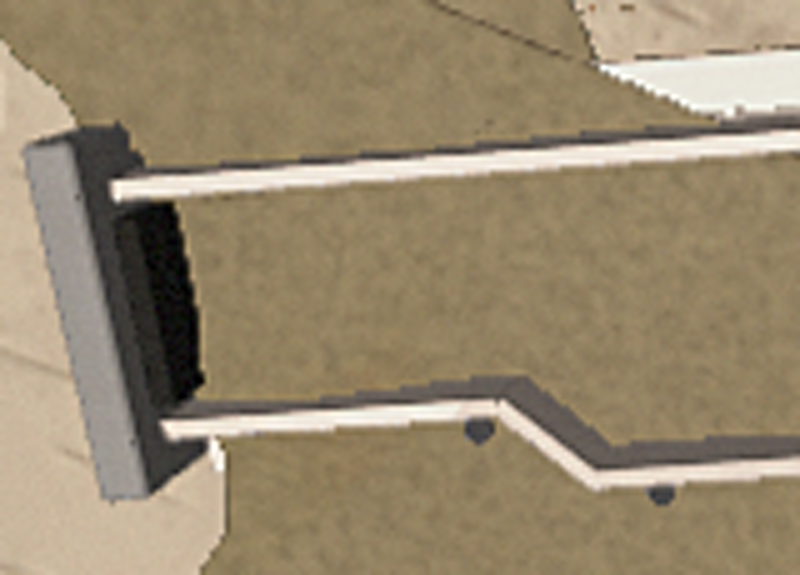

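View pics/w1b.png

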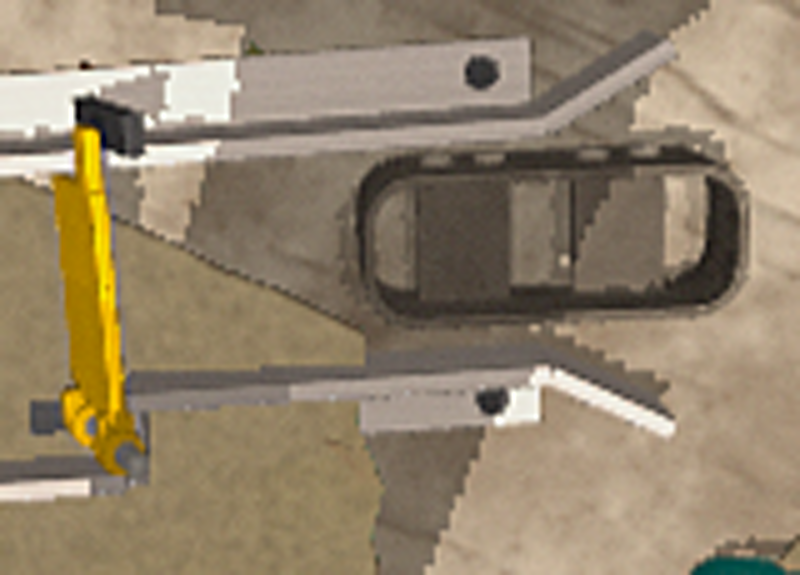

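```bash
cat > fit.py <<'E'
from h import *
W=pickle.load(open("wrist1.pkl","rb"))
A=lambda a,b:(120+a/5,165+b/5)
B=lambda a,b:(275+a/5,160+b/5)
pts=[(A(500,400),(84,27,24)),(A(600,470),(64,47,24)),(B(545,133),(-115,-27,24)),(B(540,372),(-115,27,24))]
lines=[(A(115,202),-27),(A(450,178),-27),(A(790,153),-27),(A(165,415),27),(A(350,407),27),(B(300,148),-27),(B(300,385),27)]
u=np.array([a for a,_ in pts]);P=np.array([p for _,p in pts])/1e3
lw=toplane(W,[a for a,_ in lines],.024);ly=np.array([y for _,y in lines])/1e3
def inv(p,w):
    c,s=np.cos(p[2]),np.sin(p[2]);d=np.atleast_2d(w)[:,:2]-p[:2];return np.c_[c*d[:,0]+s*d[:,1],-s*d[:,0]+c*d[:,1]]
f=lambda p:1e3*np.r_[(inv(p,toplane(W,u,.024))-P[:,:2]).ravel(),inv(p,lw)[:,1]-ly]
if __name__=="__main__":
    r=least_squares(f,[.48,-.04,1.81]);p=r.x;print(p,np.degrees(p[2]));print(f(p).round(1))
    d=toplane(W,[B(358,235),B(748,235),B(550,150),B(550,325),B(370,190),B(375,300),B(735,180),B(735,300)],.03)
    print("die",inv(p,d)*1e3)
    print("blockfront",inv(p,toplane(W,[A(80,140),A(148,497)],.036))*1e3)
    np.save("chute.npy",p)
E
python3 fit.py
```

```text
[ 0.48400223 -0.04230781  1.8050464 ] 103.42154072208507
[-1.2  0.6 -2.7  0.   0.7 -1.   3.2  1.5  0.4  0.5  0.5 -1.4 -0.2 -1.6
  0.6]
die [[ -70.34017291   -8.76616168]
 [-158.9121545    -2.2984969 ]
 [-114.4191101   -25.03682203]
 [-113.486412     15.61055935]
 [ -73.60134876  -18.91791745]
 [ -73.43465196    6.73608502]
 [-155.88487771  -15.18325358]
 [-156.05787541   12.75146952]]
blockfront [[163.20831241 -42.97584669]
 [165.82045487  41.93684183]]
```

```bash
python3 - <<'E'
from h import *
from cell import get_obs
o=get_obs();W=pickle.load(open("wrist1.pkl","rb"))
from scipy.spatial.transform import Rotation as R
Rm=R.from_euler('xyz',o["tool_rot"],degrees=True).as_matrix();t=np.array(o["ee_pos"]);print(t,o["tool_rot"])
for d in (0,8,21):
  for x in (-11,11):
    for y in (-14,14): print(d,x,y,proj(W,t+Rm@np.array([x,y,d])/1e3).round(0))
E
python3 - <<'E'
import cv2
I=cv2.imread("pics/wrist1.png")
cv2.imwrite("pics/w1c.png",cv2.resize(I[270:420,230:410],None,fx=4,fy=4))
E
```

```text
[ 0.5125643  -0.07794612  0.30411518] [-179.64991897   -0.47657356    9.22352301]
0 -11 -14 [[284. 344.]]
0 -11 14 [[350. 344.]]
0 11 -14 [[282. 297.]]
0 11 14 [[351. 297.]]
8 -11 -14 [[286. 334.]]
8 -11 14 [[349. 334.]]
8 11 -14 [[284. 288.]]
8 11 14 [[350. 288.]]
21 -11 -14 [[288. 319.]]
21 -11 14 [[347. 319.]]
21 11 -14 [[287. 276.]]
21 11 14 [[348. 276.]]
```

View pics/w1c.png

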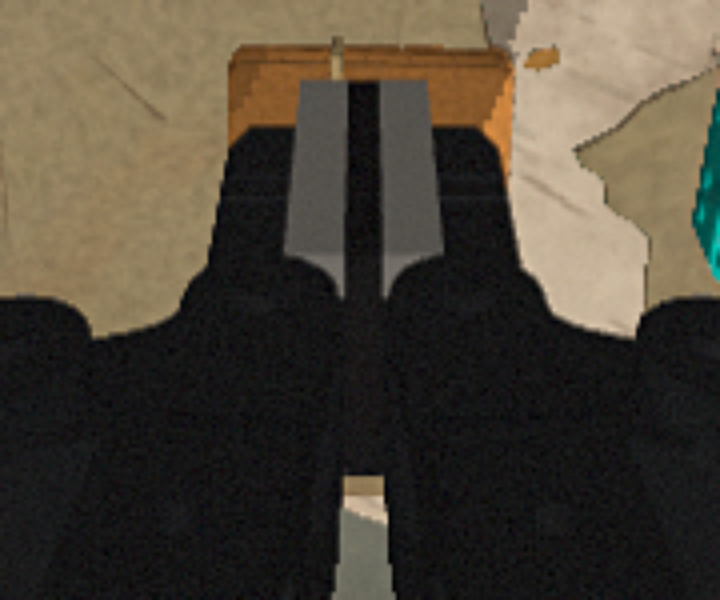

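```bash
cat >> plan.py <<'E'
from h import c2w
from fit import inv
def chute_pose():
    p=np.load("chute.npy");o=get_obs();print("chute xy",(inv(p,o["ee_pos"])*1e3).round(1),"z",o["ee_pos"][2].round(4),"rot",o["tool_rot"].round(2),"ft",o["ft_force"].round(1),o["time_s"])
def cplan(x,y,z,n,**k):
    p=np.load("chute.npy");plan(c2w(p,[[x/1e3,y/1e3,z/1e3]])[0],np.degrees(p[2])-90,n,**k)
E
python3 - <<'E'
from plan import *
from fit import *
p=np.load("chute.npy");print("turq",inv(p,toplane(W,[(443,275),(405,340),(410,275)],.03))*1e3)
cplan(-192,-2,120,8)
E
```

```text
turq [[-181.66945728   82.88481675]
 [-135.43548406  169.03279742]
 [-142.07950613   80.04084323]]
[[0, -1, 19, 23, 0, 0, np.float64(-0.5)], [0, -1, 19, 23, 0, 0, np.float64(-0.5)], [0, -1, 19, 23, 0, 0, np.float64(-0.5)], [0, -1, 19, 23, 0, 0, np.float64(-0.5)], [0, -2, 19, 23, 0, 0, np.float64(-0.5)], [0, -2, 19, 23, 0, 0, np.float64(-0.6)], [0, -1, 19, 23, 0, 0, np.float64(-0.5)], [0, -2, 18, 23, 0, 0, np.float64(-0.6)]] [ 0.53054886 -0.22829329  0.12011518] 13.423523014862946
```

Request:
servo_tool(plan=[[0,-1,19,23,0,0,-0.5],[0,-1,19,23,0,0,-0.5],[0,-1,19,23,0,0,-0.5],[0,-1,19,23,0,0,-0.5],[0,-2,19,23,0,0,-0.5],[0,-2,19,23,0,0,-0.6],[0,-1,19,23,0,0,-0.5],[0,-2,18,23,0,0,-0.6],[0,0,0,0,0,0,0],[0,0,0,0,0,0,0]])

```text
time_s: 4.15
ee_pos: [0.5381, -0.2124, 0.1111]
tool_rot: [-179.1, -0.8, 15.6]
ft_force: [0.4, -0.4, 0.8]
finger_gap: -0.0004
```

```bash
python3 - <<'E'
from plan import *
chute_pose(); cplan(-192,-2,13,8)
from cell import vision
import cv2,pickle
s=vision.snapshot("wrist");cv2.imwrite("pics/wrist2.png",s["img"][:,:,::-1]);pickle.dump(s,open("wrist2.pkl","wb"))
E
```

```text
chute xy [[-178.   -13.2]] z 0.1111 rot [-179.08   -0.76   15.61] ft [ 0.4 -0.4  0.8] 4.15
[[0, -1, 2, 12, 0, 0, np.float64(0.3)], [0, -2, 2, 12, 0, 0, np.float64(0.3)], [0, -1, 2, 12, 0, 0, np.float64(0.3)], [0, -2, 2, 12, 0, 0, np.float64(0.3)], [0, -1, 1, 13, 0, 0, np.float64(0.2)], [0, -2, 2, 12, 0, 0, np.float64(0.3)], [0, -1, 1, 13, 0, 0, np.float64(0.2)], [0, -1, 2, 12, 0, 0, np.float64(0.3)]] [ 0.53103566 -0.22867556  0.01311303] 13.406810454832195
```

View pics/wrist2.png

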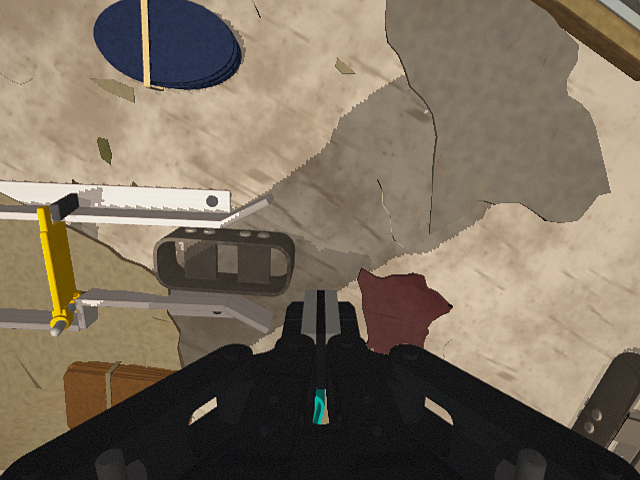

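```bash
python3 - <<'E'
from fit import *
W=pickle.load(open("wrist2.pkl","rb"));p=np.load("chute.npy")
print(inv(p,toplane(W,[(295,262),(295,245),(156,255),(225,228),(225,296)],.03))*1e3)
print("rails",inv(p,toplane(W,[(215,222),(215,301)],.024))*1e3)
E
```

```text
[[-161.73678752   -8.69817788]
 [-161.51849445  -19.93353032]
 [ -73.86845475   -9.44438544]
 [-118.20216032  -28.9917872 ]
 [-116.58339518   16.8790622 ]]
rails [[-110.35791403  -30.99025278]
 [-107.99594489   23.7948468 ]]
```

Request:
servo_tool(plan=[[0,-3,6,12,0,0,0.3],[0,-3,4,12,-0.3,-0.2,0.3],[0,-2,3,12,-0.3,-0.2,0.3],[0,-2,2,12,-0.3,-0.2,0.3],[0,-1,1,12,0,-0.1,0.3],[0,-1,1,10,0,0,0.3],[0,0,0,0,0,0,0],[0,0,0,0,0,0,0]])

```text
time_s: 5.0
ee_pos: [0.5325, -0.2287, 0.0366]
tool_rot: [180.0, -0.2, 14.0]
ft_force: [-0.2, -0.4, -0.5]
finger_gap: 0.0002
```

```bash
python3 - <<'E'
from plan import *
chute_pose(); cplan(-192,-2,13,4)
E
```

```text
chute xy [[-192.6   -3.9]] z 0.0366 rot [ 1.7999e+02 -1.7000e-01  1.3950e+01] ft [-0.2 -0.4 -0.5] 5.0
[[0, 0, 0, 6, 0, 0, np.float64(0.1)], [0, -1, 0, 6, 0, 0, np.float64(0.1)], [0, 0, 0, 6, 0, 0, np.float64(0.2)], [0, -1, -1, 6, 0, 0, np.float64(0.1)]] [ 0.53031481 -0.22823053  0.01264207] 13.454498911054646
```

Request:
servo_tool(plan=[[0,0,0,8,0,0,0.1],[0,-1,0,7,0,0,0.1],[0,0,0,7,0,0,0.2],[0,-1,0,6,0,0,0.1],[0,0,0,2,0,0,0],[0,0,0,0,0,0,0]])

```text
time_s: 5.6
ee_pos: [0.5322, -0.2297, 0.0087]
tool_rot: [-180.0, -0.5, 13.4]
ft_force: [-0.1, -0.5, -0.5]
finger_gap: -0.0002
```

```bash
python3 - <<'E'
from plan import *
chute_pose(); cplan(-160,-2,13,5)
E
```

```text
chute xy [[-193.5   -3.4]] z 0.0087 rot [-179.98   -0.47   13.38] ft [-0.1 -0.5 -0.5] 5.6
[[0, 0, -7, -1, 0, 0, np.float64(-0.0)], [0, 0, -7, -1, 0, 0, np.float64(-0.0)], [0, 0, -6, -1, 0, 0, np.float64(-0.0)], [0, -1, -7, -1, 0, 0, np.float64(-0.0)], [0, 0, -6, 0, 0, 0, np.float64(-0.0)]] [ 0.52359916 -0.19785544  0.01266191] 13.38097364485194
```

Request:
servo_tool(plan=[[0,0,-7,-2,0,0,0],[0,0,-7,-2,0,0,0],[0,0,-7,-1,0,0,0],[0,0,-7,0,0,-0.3,0],[0,0,-7,0,0,0,0],[0,0,-7,0,0,0,0]])

```text
time_s: 6.2
ee_pos: [0.5219, -0.187, 0.0136]
tool_rot: [179.9, -0.2, 13.3]
ft_force: [0.6, -0.7, 1.4]
finger_gap: -0.0002
```

```bash
python3 - <<'E'
from plan import *
chute_pose()
from cell import vision
import cv2,pickle
for n in ["wrist","side"]:
    s=vision.snapshot(n);cv2.imwrite(f"pics/{n}3.png",s["img"][:,:,::-1]);pickle.dump(s,open(f"{n}3.pkl","wb"))
a=cv2.imread("pics/side3.png")[170:310,210:400];cv2.imwrite("pics/side3c.png",cv2.resize(a,None,fx=4,fy=4,interpolation=cv2.INTER_CUBIC))
E
```

```text
chute xy [[-149.5   -3.3]] z 0.0136 rot [179.89  -0.19  13.32] ft [ 0.6 -0.7  1.4] 6.2
```

View pics/wrist3.png

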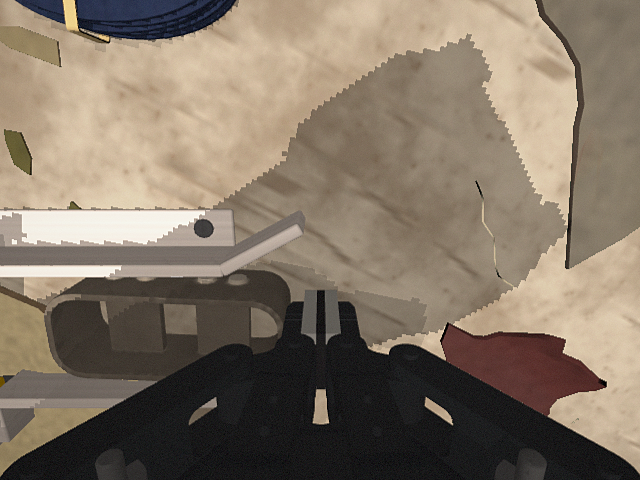

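View pics/side3c.png

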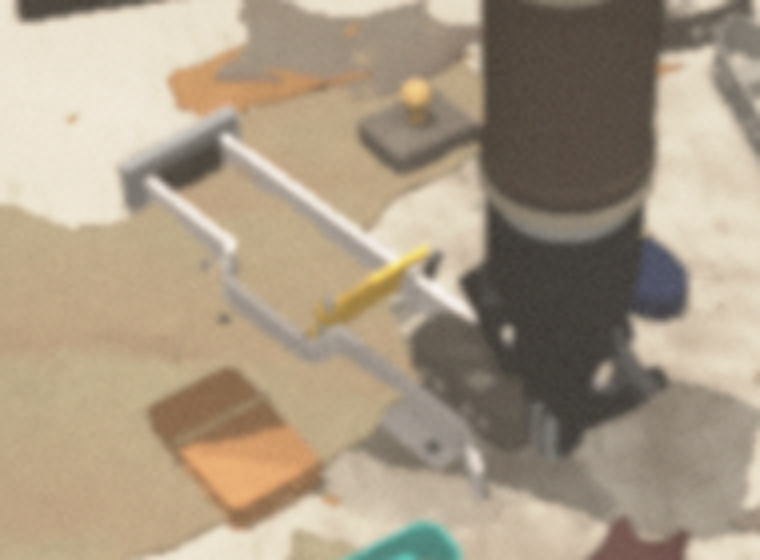

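Request:
servo_tool(plan=[[0,0,-8,0,0,0,0],[0,0,-8,0,0,0,0],[0,0,-8,0,0,0,0],[0,0,-8,0,0,0,0],[0,0,-8,0,0,0,0],[0,0,-8,0,0,0,0],[0,0,-8,0,0,0,0]])

```text
time_s: 7.0
ee_pos: [0.5081, -0.1288, 0.0135]
tool_rot: [179.8, -0.2, 13.3]
ft_force: [1.0, -2.1, 0.6]
finger_gap: -0.0003
```

```bash
python3 - <<'E'
from plan import *
chute_pose()
from cell import vision
import cv2,pickle
for n in ["scene","side"]:
    s=vision.snapshot(n);cv2.imwrite(f"pics/{n}4.png",s["img"][:,:,::-1])
a=cv2.imread("pics/side4.png")[170:310,210:400];b=cv2.imread("pics/scene4.png")[200:340,220:410]
import numpy as np
cv2.imwrite("pics/c4.png",cv2.resize(np.vstack([a,b]),None,fx=2.1,fy=2.1,interpolation=cv2.INTER_CUBIC))
E
```

```text
chute xy [[-89.7  -3.4]] z 0.0135 rot [179.85  -0.21  13.28] ft [ 1.  -2.1  0.6] 7.0
```

View pics/c4.png

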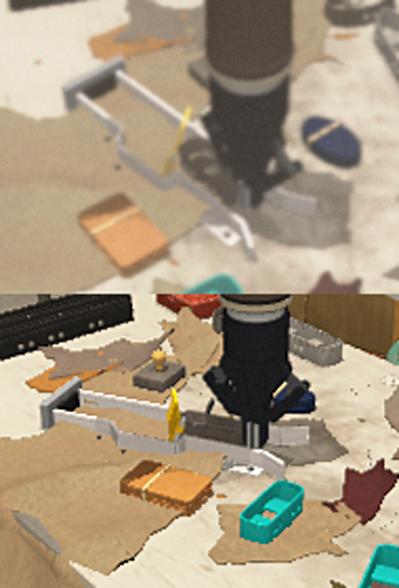

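Request:
servo_tool(plan=[[0,0,-8,0,0,0,0],[0,0,-8,0,0,0,0],[0,0,-8,0,0,0,0],[0,0,-8,0,0,0,0],[0,0,-8,0,0,0,0],[0,0,-8,0,0,0,0],[0,0,-8,0,0,0,0]])

```text
time_s: 7.8
ee_pos: [0.494, -0.0699, 0.0134]
tool_rot: [179.9, -0.2, 13.3]
ft_force: [0.1, -1.6, 0.9]
finger_gap: -0.0002
```

```bash
python3 - <<'E'
from plan import *
chute_pose()
from cell import vision
import cv2,pickle
for n in ["scene","side","wrist"]:
    s=vision.snapshot(n);cv2.imwrite(f"pics/{n}5.png",s["img"][:,:,::-1])
a=cv2.imread("pics/side5.png")[170:310,210:400];b=cv2.imread("pics/scene5.png")[200:340,220:410]
import numpy as np
cv2.imwrite("pics/c5.png",cv2.resize(np.vstack([a,b]),None,fx=2.1,fy=2.1,interpolation=cv2.INTER_CUBIC))
E
```

```text
chute xy [[-29.1  -3.3]] z 0.0134 rot [179.89  -0.19  13.28] ft [ 0.1 -1.6  0.9] 7.8
```

View pics/c5.png

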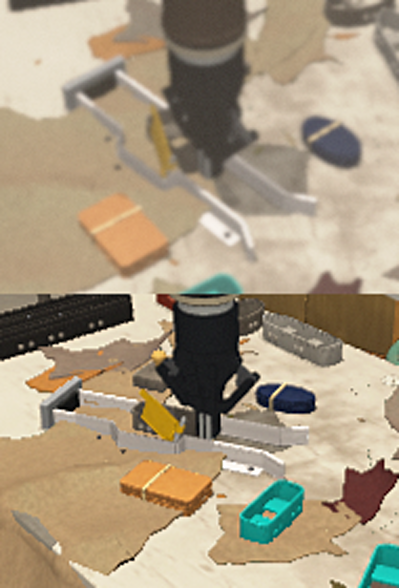

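View pics/wrist5.png

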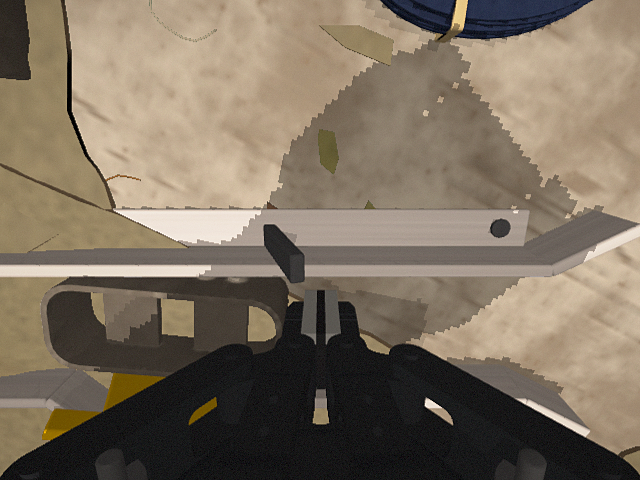

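Request:
servo_tool(plan=[[0,0,-8,0,0,0,0],[0,0,-8,0,0,0,0],[0,0,-8,0,0,0,0],[0,0,-8,0,0,0,0],[0,0,-8,0,0,0,0],[0,0,-8,0,0,0,0]])

```text
time_s: 8.55
ee_pos: [0.4824, -0.021, 0.0134]
tool_rot: [179.9, -0.2, 13.2]
ft_force: [1.4, -2.9, 1.3]
finger_gap: 0.0
```

```bash
python3 - <<'E'
from plan import *
chute_pose()
from cell import vision
import cv2,pickle
for n in ["scene","wrist"]:
    s=vision.snapshot(n);cv2.imwrite(f"pics/{n}6.png",s["img"][:,:,::-1])
b=cv2.imread("pics/scene6.png")[200:340,220:410]
cv2.imwrite("pics/c6.png",cv2.resize(b,None,fx=3,fy=3,interpolation=cv2.INTER_CUBIC))
E
```

```text
chute xy [[21.1 -3.4]] z 0.0134 rot [179.85  -0.21  13.2 ] ft [ 1.4 -2.9  1.3] 8.55
```

View pics/c6.png

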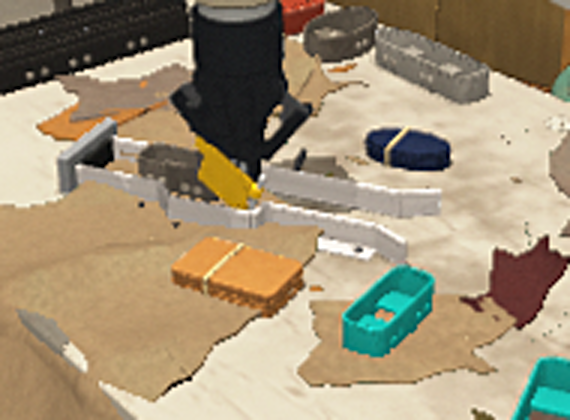

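View pics/wrist6.png

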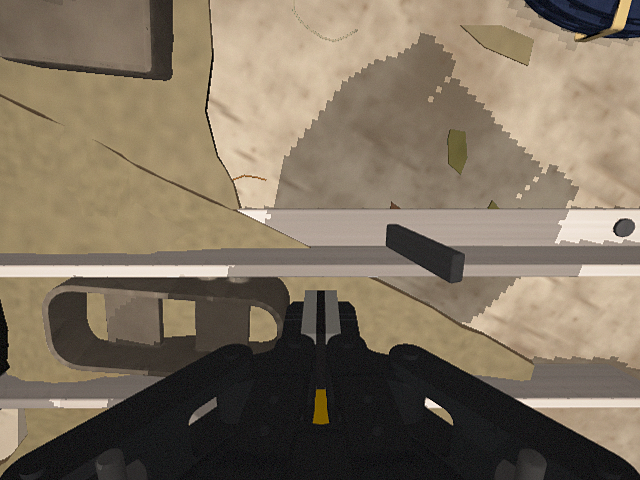

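Request:
servo_tool(plan=[[0,0,-8,0,0,0,0],[0,0,-8,0,0,0,0],[0,0,-8,0,0,0,0],[0,0,-3,0,0,0,0],[0,0,-2,0,0,0,0]])

```text
time_s: 9.15
ee_pos: [0.475, 0.0102, 0.0132]
tool_rot: [179.9, -0.2, 13.3]
ft_force: [0.1, -2.0, 0.8]
finger_gap: -0.0001
```

```bash
python3 - <<'E'
from plan import *
chute_pose()
E
```

```text
chute xy [[53.2 -3.4]] z 0.0132 rot [179.88  -0.18  13.29] ft [ 0.1 -2.   0.8] 9.15
```

Request:
servo_tool(plan=[[0,0,-2,0,0,0,0],[0,0,-2,0,0,0,0],[0,0,-2,0,0,0,0]])

```text
time_s: 9.45
ee_pos: [0.4736, 0.0162, 0.0132]
tool_rot: [179.9, -0.2, 13.3]
ft_force: [0.9, -2.2, 0.5]
finger_gap: -0.0001
```

```bash
python3 - <<'E'
from plan import *
chute_pose()
from cell import vision
import cv2,pickle
for n in ["scene","side","wrist"]:
    s=vision.snapshot(n);cv2.imwrite(f"pics/{n}7.png",s["img"][:,:,::-1]);pickle.dump(s,open(f"{n}7.pkl","wb"))
a=cv2.imread("pics/side7.png")[170:270,210:340];b=cv2.imread("pics/scene7.png")[220:320,230:360]
import numpy as np
cv2.imwrite("pics/c7.png",cv2.resize(np.hstack([a,b]),None,fx=3,fy=3,interpolation=cv2.INTER_CUBIC))
E
```

```text
chute xy [[59.3 -3.4]] z 0.0132 rot [179.86  -0.19  13.27] ft [ 0.9 -2.2  0.5] 9.45
```

View pics/c7.png

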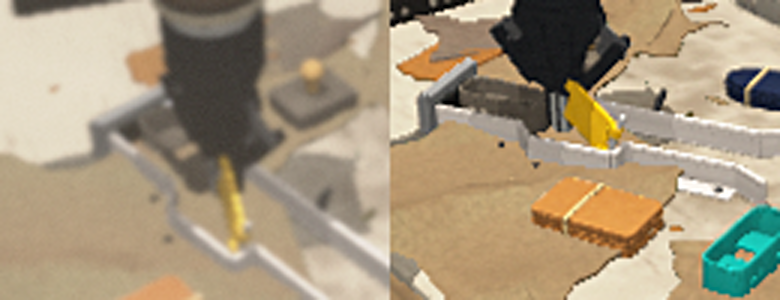

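View pics/wrist7.png

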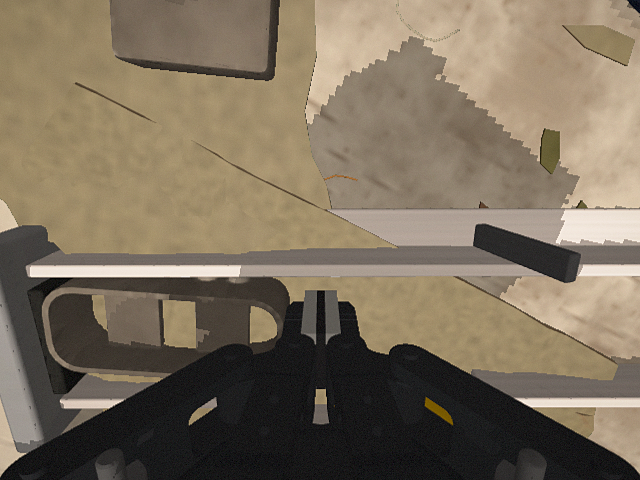

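Request:
servo_tool(plan=[[0,0,-2,0,0,0,0],[0,0,-2,0,0,0,0]])

```text
time_s: 9.8
ee_pos: [0.4742, 0.0169, 0.0135]
tool_rot: [179.6, -0.3, 13.1]
ft_force: [3.4, -7.4, -0.5]
finger_gap: -0.0001
```

Request:
servo_tool(plan=[[0,0,-2,0,0,0,0],[0,0,-2,0,0,0,0]])

```text
time_s: 10.0
ee_pos: [0.4749, 0.017, 0.0139]
tool_rot: [179.3, -0.5, 12.9]
ft_force: [2.5, -7.7, -0.7]
finger_gap: -0.0
```

Request:
servo_tool(plan=[[0,0,3,0,0,0,0],[0,0,3,0,0,0,0],[0,0,0,-5,0.3,0,0],[0,0,0,-8,0.3,0,0],[0,0,0,-10,0,0,0],[0,0,0,-10,0,0,0]])

```text
time_s: 10.6
ee_pos: [0.4745, 0.0124, 0.0481]
tool_rot: [-179.9, -0.3, 12.9]
ft_force: [0.5, -0.8, 0.7]
finger_gap: -0.0
```

```bash
python3 - <<'E'
from plan import *
chute_pose()
from cell import vision
import cv2,pickle
for n in ["scene","side","wrist"]:
    s=vision.snapshot(n);cv2.imwrite(f"pics/{n}8.png",s["img"][:,:,::-1]);pickle.dump(s,open(f"{n}8.pkl","wb"))
a=cv2.imread("pics/side8.png")[170:270,210:340];b=cv2.imread("pics/scene8.png")[220:320,230:360]
import numpy as np
cv2.imwrite("pics/c8.png",cv2.resize(np.hstack([a,b]),None,fx=3,fy=3,interpolation=cv2.INTER_CUBIC))
E
```

```text
chute xy [[55.4 -3.5]] z 0.0481 rot [-179.86   -0.29   12.93] ft [ 0.5 -0.8  0.7] 10.6
```

View pics/c8.png

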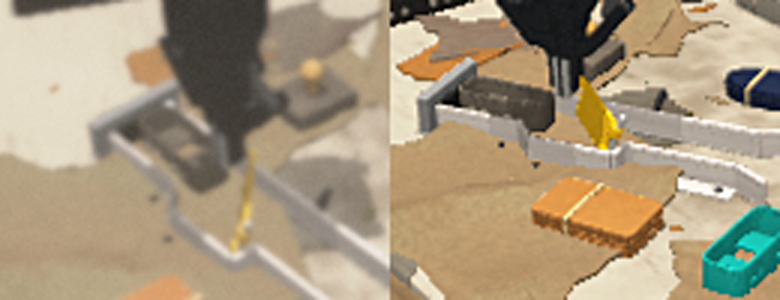

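View pics/wrist8.png

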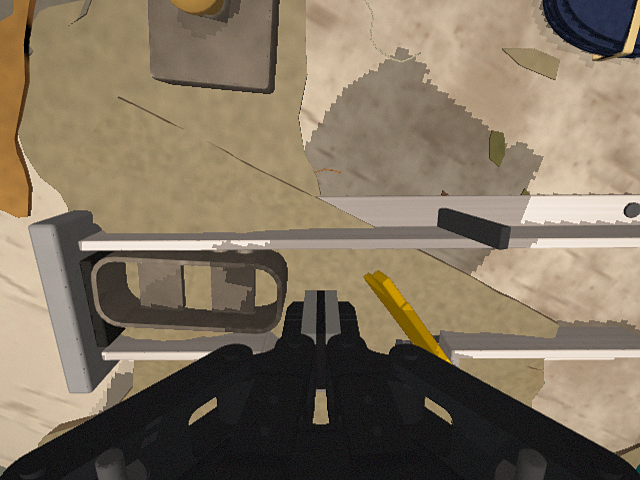

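Flap is falling shut. I'll lift clear and let it settle.

Request:
servo_tool(plan=[[0,0,0,-15,0,0,0],[0,0,0,-25,0,0,0],[0,0,0,-30,0,0,0],[0,0,0,-30,0,0,0],[0,0,0,-30,0,0,0],[0,0,0,-30,0,0,0],[0,0,0,-20,0,0,0],[0,0,0,0,0,0,0],[0,0,0,0,0,0,0],[0,0,0,0,0,0,0],[0,0,0,0,0,0,0]])

```text
time_s: 11.85
ee_pos: [0.4706, 0.0133, 0.2309]
tool_rot: [-179.8, 0.0, 13.1]
ft_force: [-1.0, 0.1, -0.6]
finger_gap: 0.0003
```

```bash
python3 - <<'E'
from plan import *
chute_pose()
from cell import vision
import cv2,pickle
for n in ["scene","side","wrist"]:
    s=vision.snapshot(n);cv2.imwrite(f"pics/{n}9.png",s["img"][:,:,::-1]);pickle.dump(s,open(f"{n}9.pkl","wb"))
a=cv2.imread("pics/side9.png")[170:270,210:340];b=cv2.imread("pics/scene9.png")[220:320,230:360]
import numpy as np
cv2.imwrite("pics/c9.png",cv2.resize(np.hstack([a,b]),None,fx=3,fy=3,interpolation=cv2.INTER_CUBIC))
E
```

```text
chute xy [[57.2  0.2]] z 0.2309 rot [-1.7981e+02  3.0000e-02  1.3100e+01] ft [-1.   0.1 -0.6] 11.85
```

View pics/c9.png

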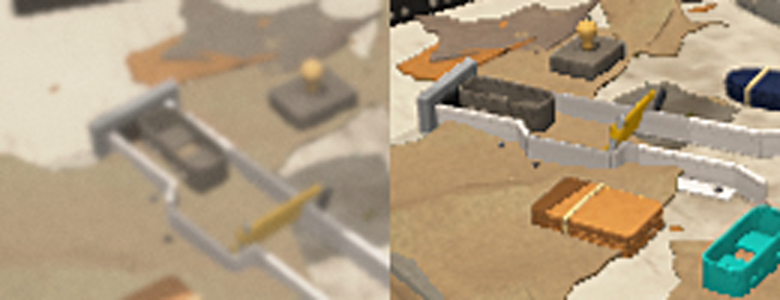

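View pics/wrist9.png

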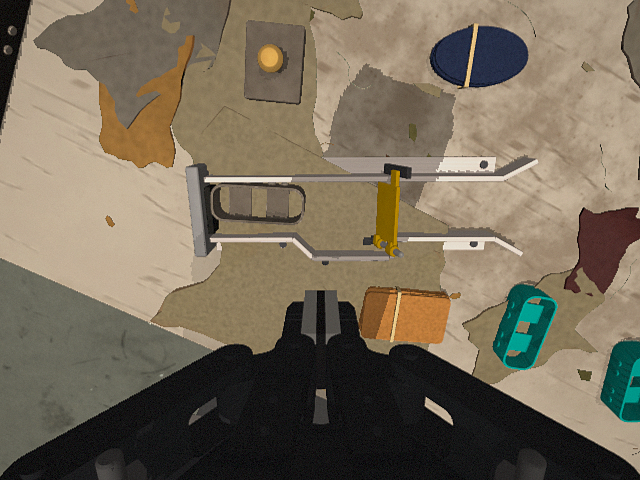

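```bash
python3 - <<'E'
from fit import *
import cv2
I=cv2.imread("pics/wrist9.png")
cv2.imwrite("pics/w9.png",cv2.resize(I[155:270,180:320],None,fx=5,fy=5,interpolation=cv2.INTER_CUBIC))
W=pickle.load(open("wrist9.pkl","rb"));p=np.load("chute.npy")
print(inv(p,toplane(W,[(211,202),(305.5,202)],.03))*1e3,"corner84/64",inv(p,toplane(W,[(294,235),(313,252)],.024))*1e3)
E
```

```text
[[158.89104617  -9.69876101]
 [ 70.65533849  -9.31842087]] corner84/64 [[82.71307672 24.52866115]
 [64.35191228 42.16875891]]
```

View pics/w9.png

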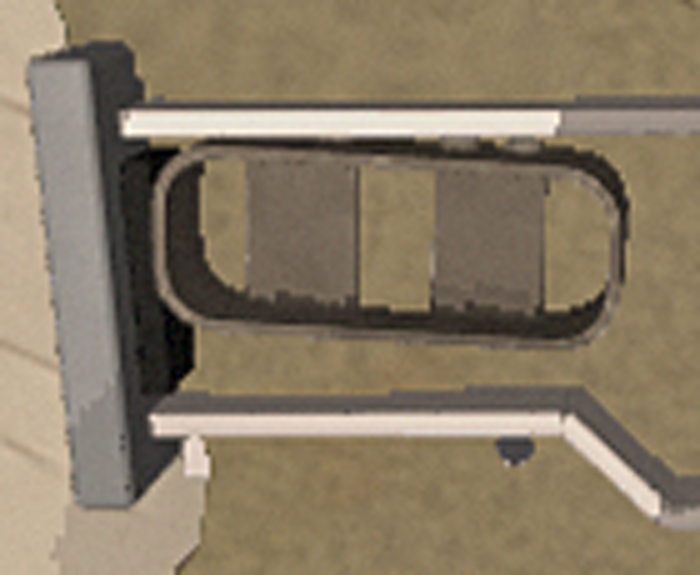

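```bash
python3 - <<'E'
from h import *
from cell import vision,finish_job
s=pickle.load(open("side9.pkl","rb"));s0=pickle.load(open("side0.pkl","rb"));n=vision.snapshot("side")
for k,(x,y,w,h) in dict(tan=(245,258,50,48),weight=(298,186,34,30),navy=(353,223,30,29),flap=(285,228,36,28)).items():
    c=lambda a:a["img"][y:y+h,x:x+w].astype(float)
    print(k,"vs start",abs(c(n)-c(s0)).mean().round(1),"vs last",abs(c(n)-c(s)).mean().round(1))
finish_job()
E
```

```text
tan vs start 4.9 vs last 1.6
weight vs start 1.8 vs last 1.7
navy vs start 2.0 vs last 1.7
flap vs start 20.5 vs last 1.7
the job is handed in; nothing more can be done
```

The die is against the black stop, the flap has fallen shut behind it, and the job is handed in at about 12 s. I pushed it with the closed fingertips, flat on the board, from the mouth through the flap until the push force rose and it stopped moving. I then backed the fingers off about 4 mm and lifted them straight up and clear.

**Die:** in the last wrist picture its front end is at about chute x = 159–160 mm. Its rear end is at about 71–72 mm, where 72 was expected. The push force had risen from about 2 N to 8 N at the stop. It lies turned a few degrees in the lane, so one corner may bear on the stop more than the other.

**Flap:** it looks fully shut and still in all three cameras. The final picture comparison found little change around it since the previous shot (1.7), but a large change from the start picture (20.5). I put that down to the arm's shadow, but did not measure the flap angle.

**Bystanders:** the weight and navy blanks match the start picture (1.8 and 2.0). The tan blanks differ slightly (4.9); the arm's shadow now falls on them, and the fingers never went near them.

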